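# Bring the paper trimmer's cutter head to its blade-change notch

### The arm

A 6-joint arm with a two-finger parallel gripper is mounted at the origin on the work surface. World frame = base frame: x ahead of the robot, y to its left, z up, the work surface at z = 0. Lengths are in m, angles in rad, forces in N, time in s.
With the tool pointing down it reaches from about 0.35 to 0.85 m from the base axis. Payload 8.1 kg.
Tool frame: the origin (TCP) lies between the finger pads; the fingertips stand 11 mm ahead of it and the grasp point (between the pads) lies 8 mm behind it (robot.tips_ahead is the distance from the TCP to the fingertips, in m); z points along the fingers, y is the line along which they close (so a half turn about z gives the same grasp; the last joint's range is limited). The gripper opens to 93 mm and grips with 3 to 60 N. Pads are 15 mm wide; open, the fingers measure 128 mm over their backs; the gripper's body (75 mm by 188 mm) begins 65 mm behind the grasp point.
Start: joints at [1.198, 0.13, 1.488, -0, 1.523, -0.085], TCP at [0.17, 0.575, 0.23] pointing down, gripper open.
Joint ranges: [-2.96, 2.96], [-0.89, 2.26], [0.02, 2.5], [-1.34, 4.48], [0, 2.73], [-2.66, 2.66]. Speed limits (rad/s): [2.39, 2.39, 2.79, 3.14, 3.14, 3.14].

### API

Orientations are given as a rotation vector (axis times angle).
In Python, from plant import robot gives the robot as it stands. The module is installed in compiled form; this text tells all that it offers.
- The arm moves only by the tool move_arm, never from a script. Its argument "deltas" is one flat list of numbers, 7 for each row, row after row: the shift along the tool's x, y, z in m, then the turn, a rotation vector about the tool's x, y, z in rad, then the opening, from 0 (shut) to 1 (fully open). A call has 1 to 12 rows; each row is the pose to reach, as a shift and turn from the pose commanded when the call began, along the tool's axes at that moment; what a row does not reach only later rows make up. A row lasts 1/8 s, in which the tool goes at most 62.5 mm and 10.7 degrees, less where a joint would pass 70% of its speed; a pose out of reach is approached as far as the arm can. A call with a gripper value outside its range is refused whole. The fingers move at their own pace and stop on an object; "squeeze" is the grip in N (left out, the last holds). Time passes only in rows, so rows that repeat a pose let the fingers close. It gives the time, the measured TCP pose, the force, the opening and the grip force at its end, in the units of the state.
- robot.read_state(): the state, without advancing time (a new reading comes with each control period).
- robot.read_camera(name): name is "scene" or "top"; returns (picture, depth): 384x512x3 uint8, red, green, blue; 384x512 float32, m along the optical axis (not along the pixel's ray), 0 where there is no reading.
- robot.camera_model(name): a dict with "K" (3x3 intrinsics, pixels), "k1" (the pictures are not rectified: a ray, as slopes to the right and down, at radius r is drawn at 1 + k1 r^2 times it, then the intrinsics apply), "R" (3x3) and "t" (3): a world point X has camera coordinates R X + t. Camera axes: x right, y down, z forward; pixel columns grow to the right and rows downward; lengths in m; the calibration is good to about 2 mm. A picture is of the moment at which its call begins. camera_model takes no time and is no camera call.
- robot.close_job(): hands the job in; it is judged then, once.
Trained networks look in the newest picture that a camera, given by its name, has taken for a name from the list of things; names that differ only in an ending like _2 or _b are one class to them, and where a whole thing is asked for, a point or a joint stands for the part that bears it (a point fixed in the world has none). Each returns a list of dicts, best first, with "confidence" (0 to 1); they miss things now and then, are a little off and sometimes report something else, mostly with a low value. They report only what shows in the picture. A call takes as long as a camera call.
- robot.recognise(camera, label): "uv" ([column, row] in pixels, amid what is visible of it).
The state is a dict: "t": time; "q": joint angles; "dq": joint speeds; "joint_torque": joint torques, N m; "tool_pos": TCP position; "orientation": TCP orientation; "force": force on the tool from outside, world axes, zero at the start; "wrist_torque": the same for the moment, N m; "opening": finger opening in m; "gripper_force": force on a finger pad.
Only numpy, scipy, OpenCV 4.12 (cv2) and the standard library are available. Lean on these libraries where they do the work, as an engineer would, in place of code of your own. Each camera call takes 0.05 s, during which the arm holds its last target. There are 200 camera calls.

### The job

The trimmer's blade is due for changing. With the thin spatula, lever up the orange snap guard over the blade-change bay at the end of the rail so that it springs fully open, and lay the spatula back down flat on the red table (don't drop it); then take the cutter head by its red grip and slide it along the rail into the bay until you feel its ball click into the notch. Finish there, still gripping the head with the ball seated in the notch so that I can undo the blade, and leave everything else on the table as it is.

Things in the scene. Friction and masses are not known exactly. Their poses are not given: they have to be found in the camera images.
- trimmer: rotary paper trimmer, fixed. Origin under its board, in the table plane; y along the rail towards the bay, x from the operator's side to the hinge side. Light grey board x -125 to 105, y -225 to 225 mm, top at z 18 mm. Aluminium rail 26 mm wide along y at x = 45 mm, track top at z 40 mm; black end block at y -225 to -200 mm, 52 mm high.
- bay (a point): centre of the blade-change bay at its rim, trimmer frame (45, 170, 60) mm. Dark grey walls 4 mm thick, 60 mm high, outer x -4 to 94 mm, y 115 to 225 mm, open towards the rail (no wall at y 115), covered by the orange guard.
- pry_slot (a point): middle of the pry slot's mouth in the bay's wall that faces the operator (-x); trimmer frame (-4, 170, 55) mm. Slot 38 mm long (y), 10 mm high (z 50 to 60), wall 4 mm thick, empty for 40 mm behind it; the guard's underside is its upper edge. Yellow patches on the wall below and on the guard's lip above mark it. A blade pushed in level along +x and raised lifts the guard.
- guard (a joint): orange guard plate, 104 (x) x 110 (y) x 5 mm: 0 shut (underside z 60 mm), 1.95 rad fully open. Hinge along y at trimmer x 94, z 60 mm; the lip over the slot rises. 2 to 3 N up at the lip frees its spring catch within 0.07 rad (7 mm); then a spring swings it to 1.95 by itself in about 2 s, leaning away over the hinge side, and it stays. Shut, it blocks the cutter head.
- guard_lip (a point): middle of the guard's lip, on its underside edge (moves with the guard); shut: trimmer frame (-10, 170, 60) mm.
- spatula: thin steel spatula (palette knife), about 75 g, lying flat. Origin at the underside below the joint of handle and blade; x towards the tip, z up. Wooden handle x -100 to 0 mm, 18 mm wide, 22 mm high; steel blade x 5 to 85 mm, 18 mm wide, 2 mm thick, its mid-plane 11 mm above the underside. It balances near x = -29 mm.
- spatula_tip (a point): tip of the spatula's blade, spatula frame (85, 0, 11) mm.
- cutter (a joint): place of the cutter head along the rail, m, growing towards the bay; its centre is at trimmer y = value - 0.160. Range 0 to 0.356 (end stop); 1 to 2 N of friction. The ball notch is a 13 mm gap in the steel track on the rail, centred where this value is somewhere from 0.323 to 0.337, different in every run.
- cutter_grip (a point): middle of the cutter head's red grip, trimmer frame (45, value - 160, 78) mm. The grip is 34 (x) x 26 (y) mm, from z = 56 to 92 mm, on a dark block 54 x 58 mm whose top is at z = 56 mm.
- ball (a joint): drop of the spring ball inside the head, m: 0 riding on the track, about 0.0021 seated in the notch. Sliding towards the bay, the ball pulls the head onward (up to about 3 N) over the last 5 mm, then the head runs free for 3 mm, then 5 to 7 N are needed to push it out on the far side.
- snap_knife: red snap-off knife lying flat, 155 x 24 x 16 mm; origin at the underside, blade to +x. Leave alone.
- scissors: scissors with red loops lying flat, about 210 x 90 x 10 mm. Leave alone.
- paperweight: dark wooden paperweight bar, 26 x 150 x 16 mm, lying on the trimmer's board, its length along the rail. Leave alone.
- brush_pot: tan pot of writing brushes, 100 mm across, brushes up to 195 mm high. Leave alone.
- dish: blue porcelain dish, 90 mm across, 28 mm high. Leave alone.
- seal: pale green stone seal, 26 x 26 x 62 mm, standing. Leave alone.
- glue: white glue bottle with orange cap, 38 mm across, 110 mm high, standing. Leave alone.

How it is judged:
By the outcome, as a careful person would: the job done as asked, in the order asked, and still so for the second after the job is handed in, while the arm keeps its last pose, push and grip.
It also fails if it takes over 72 s, if anything falls off the work surface, if the arm or the gripper's body presses on something with over 40 N, if the wrist force passes 120 N, or if a joint passes its speed limit or range.

## Working session

There is one attempt and no reset: what is moved stays moved. The work goes in short steps, Python scripts to look and compute and a tool call to move; the robot and the scene stay as the last step left them, time stands still between calls to the robot, and variables do not carry over. Pictures are saved under pics/ and viewed, at most 10 in all, crops included, and the job is handed in when it is done.

Besides the shell and the picture viewer there is one more tool, called after "Emit:" as name(argument=value, ...), one argument or row to a line, values as JSON. move_arm: Moves the arm, as the interface text tells. Its arguments: {"type":"object","properties":{"deltas":{"type":"array","items":{"type":"number"}},"squeeze":{"type":"number"}},"required":["deltas"]}

```bash
mkdir -p pics; cat > h.py <<'E'
import numpy as np, cv2
from plant import robot
from scipy.spatial.transform import Rotation as Ro
def ray(cam,uv):
    m=robot.camera_model(cam);K=np.array(m["K"]);k1=m["k1"]
    d=np.array([(uv[0]-K[0,2])/K[0,0],(uv[1]-K[1,2])/K[1,1]]);s=d.copy()
    for _ in range(20): s=d/(1+k1*(s@s))
    return np.array([s[0],s[1],1.]),np.array(m["R"]),np.array(m["t"])
def at_depth(cam,uv,z):
    r,R,t=ray(cam,uv); return R.T@(r*z-t)
def at_z(cam,uv,h):
    r,R,t=ray(cam,uv); c=-R.T@t; d=R.T@r; return c+d*(h-c[2])/d[2]
def cloud(cam,dep):
    m=robot.camera_model(cam);K=np.array(m["K"]);k1=m["k1"]
    v,u=np.mgrid[:384,:512]; d=np.stack([(u-K[0,2])/K[0,0],(v-K[1,2])/K[1,1]],-1);s=d.copy()
    for _ in range(20): s=d/(1+k1*(s**2).sum(-1,keepdims=True))
    P=np.concatenate([s,np.ones((384,512,1))],-1)*dep[...,None]
    return (P-np.array(m["t"]))@np.array(m["R"])
def save(n,img,f=1.5):
    cv2.imwrite("pics/"+n,cv2.resize(img[...,::-1],None,fx=f,fy=f,interpolation=cv2.INTER_CUBIC))
E
python3 - <<'E'
from h import *
np.set_printoptions(precision=4,suppress=True)
for c in("top","scene"):
    im,d=robot.read_camera(c); save(c+"1.png",im); np.savez(c+"1.npz",im=im,d=d); P=cloud(c,d)
    m=robot.camera_model(c);print(c,-np.array(m["R"]).T@m["t"],m["K"][0][0])
    for l in("spatula","spatula_tip","pry_slot","guard_lip","guard","bay","cutter","cutter_grip","trimmer","snap_knife","paperweight","dish","seal","glue","brush_pot","scissors"):
        for r in robot.recognise(c,l)[:2]:
            u,v=np.round(r["uv"]).astype(int); print(c,l,r["uv"],round(r["confidence"],2),P[min(v,383),min(u,511)])
print(robot.read_state())
E
```

```text
top [0.3126 0.0664 1.4828] 412.3961495728458
top spatula [383.7, 212.9] 0.8 [ 0.5243 -0.4406  0.0257]
top spatula_tip [381.9, 213.4] 0.76 [ 0.5265 -0.4387  0.0103]
top pry_slot [231.8, 203.5] 0.59 [0.5588 0.1019 0.0195]
top guard_lip [185.2, 188.6] 0.96 [0.6054 0.2664 0.0621]
top guard_lip [226.2, 206.1] 0.23 [0.5516 0.1235 0.0195]
top guard [183.0, 187.3] 0.64 [0.6114 0.2728 0.0681]
top bay [227.7, 202.7] 0.9 [0.5627 0.1164 0.0185]
top cutter [183.8, 186.5] 0.69 [0.6171 0.2708 0.0581]
top cutter [259.9, 187.6] 0.67 [0.6024 0.0039 0.0916]
top cutter_grip [257.3, 186.3] 0.82 [0.6104 0.014  0.0873]
top cutter_grip [137.6, 177.6] 0.58 [0.6587 0.4486 0.0056]
top trimmer [225.9, 205.6] 0.72 [0.5516 0.1235 0.0195]
top snap_knife [340.2, 226.2] 0.81 [ 0.4794 -0.2839  0.0141]
top snap_knife [182.7, 189.1] 0.69 [0.6044 0.2728 0.0669]
top paperweight [259.3, 215.7] 0.76 [0.513  0.0059 0.0352]
top paperweight [349.9, 166.2] 0.45 [ 0.6778 -0.3082  0.1008]
top dish [138.2, 180.5] 0.66 [0.6513 0.4483 0.0052]
top dish [228.1, 204.3] 0.52 [0.5599 0.1165 0.0134]
top glue [98.5, 230.0] 0.65 [0.4591 0.
[... 1301 characters left out ...]
58.4, 203.1] 0.25 [0.5728 0.0958 0.0221]
scene brush_pot [136.5, 247.0] 0.67 [ 0.7292 -0.3111  0.1077]
scene scissors [364.5, 155.1] 0.7 [0.4746 0.5455 0.0565]
scene scissors [323.8, 155.5] 0.65 [ 0.3696  0.4381 -0.0018]
{'t': 1.7, 'q': array([ 1.1976,  0.1304,  1.4882, -0.    ,  1.523 , -0.0854]), 'dq': array([ 0.0018, -0.0007, -0.0016, -0.0005,  0.0008,  0.0003]), 'joint_torque': array([  0.0002, -55.9738, -49.2052,   0.0771,   0.0226,  -0.    ]), 'tool_pos': array([0.1703, 0.5753, 0.2296]), 'orientation': array([ 0.4505,  3.1091, -0.    ]), 'force': array([ 0.302 , -1.7977, -0.7533]), 'wrist_torque': array([-0.0235,  0.0347, -0.0357]), 'gripper_force': 0.0, 'opening': 0.09288602567848894}
```

View pics/top1.png

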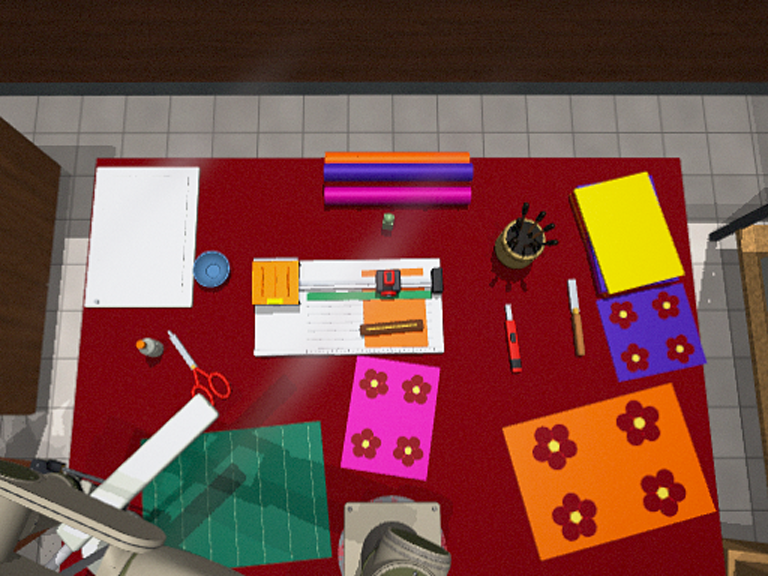

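View pics/scene1.png

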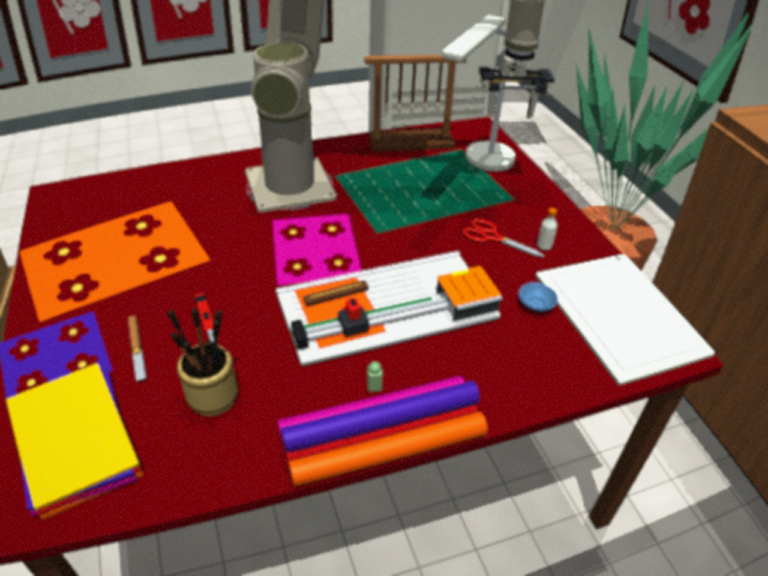

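The top picture shows the orange guard at (275,283) with its yellow lip patch facing the robot, the cutter grip at (388,282), the paperweight at (391,326) and the spatula at (575,318) with its blade pointing up in the picture (+x). The scene view agrees. A lamp or white bar stands near the arm's start pose, so I'll measure that along with the poses.

```bash
python3 - <<'E'
from h import *
np.set_printoptions(precision=4,suppress=True)
from scipy.optimize import minimize
for c in("top","scene"):
    f=np.load(c+"1.npz");im=f["im"].astype(int);P=cloud(c,f["d"]);hsv=cv2.cvtColor(f["im"],cv2.COLOR_RGB2HSV)
    X,Y,Z=P[...,0],P[...,1],P[...,2]; v,u=np.mgrid[:384,:512]
    H,S,V=[hsv[...,i].astype(int) for i in range(3)]
    print(c,"table z",np.median(Z[(abs(X-.45)<.03)&(abs(Y+.15)<.03)]))
    def xyh(m,h): return np.array([at_z(c,(a,b),h)[:2] for a,b in zip(u[m],v[m])])
    def rect(q):
        r=cv2.minAreaRect(q.astype(np.float32)*1000);return np.round(r[0],1),np.round(r[1],1),round(r[2],1)
    red=(V>25)&(S>150)&((H<5)|(H>172))
    box=(X>.38)&(X<.72)&(Y>-.15)&(Y<.40)
    # board: non red, bright low-sat region
    m=(box&(S<60)&(V>110)&(Z>.008)&(Z<.03))
    m=cv2.morphologyEx(m.astype(np.uint8),cv2.MORPH_OPEN,np.ones((2,2)))>0
    print("board",m.sum(),rect(xyh(m,.018)))
    m=box&(H>8)&(H<28)&(S>130)&(V>120)&(Z>.045)&(Y>.15)
    print("guard",m.sum(),rect(xyh(m,.065)),np.median(Z[m]))
    m=box&(H>26)&(H<34)&(S>150)&(V>120)&(Y>.15); print("yellow",m.sum(),P[m].mean(0))
    m=box&red&(Z>.07)&(abs(Y)<.1); print("grip",m.sum(),P[m].mean(0),rect(xyh(m,.092)), np.percentile(Z[m],[10,90]))
    b=(X>.38)&(X<.66)&(Y>-.50)&(Y<-.37)
    m=b&~red&(Z<.04)&~((H>110)&(H<160)&(S>100)); m=cv2.morphologyEx(m.astype(np.uint8),cv2.MORPH_OPEN,np.ones((2,2)))>0
    q=xyh(m,.015)
    n,lab,st,ce=cv2.connectedComponentsWithStats(m.astype(np.uint8)); k=1+np.argmax(st[1:,4]); m=lab==k
    q=xyh(m,.016); print("spat",m.sum(),rect(q),np.percentile(Z[m],[10,50,90]))
    w=m&(S>100);g=m&(S<=100); qw=xyh(w,.022);qg=xyh(g,.012);print(" wood",w.sum(),qw.mean(0),rect(qw),np.median(Z[w])," steel",g.sum(),qg.mean(0),rect(qg),np.median(Z[g]))
    hi=(Z>.12)&(X>-.1)&(X<.9)&(Y>.1)&(Y<.9)&(S<40)&(V>150)
    if hi.sum(): print("white bar",hi.sum(),np.percentile(P[hi],[2,25,50,75,98],axis=0))
print(robot.read_state()["t"])
E
```

```text
top table z -0.0009095974624436084Traceback (most recent call last):
  File "<stdin>", line 17, in <module>
  File "<stdin>", line 9, in xyh
  File "h.py", line 12, in at_z
    r,R,t=ray(cam,uv); c=-R.T@t; d=R.T@r; return c+d*(h-c[2])/d[2]
          ~~~^^^^^^^^
  File "h.py", line 5, in ray
    m=robot.camera_model(cam);K=np.array(m["K"]);k1=m["k1"]
ValueError: time passes only in moves, steps and waits
```

```bash
python3 - <<'E'
s=open("h.py").read()
s=s.replace("def ray(","import functools\n@functools.lru_cache(None)\ndef CM(c): return robot.camera_model(c)\ndef ray(",1).replace("m=robot.camera_model(cam)","m=CM(cam)")
open("h.py","w").write(s)
E
cat > meas.py <<'E'
from h import *
import sys
np.set_printoptions(precision=4,suppress=True)
for c in("top","scene"):
    f=np.load(c+"1.npz");P=cloud(c,f["d"]);hsv=cv2.cvtColor(f["im"],cv2.COLOR_RGB2HSV)
    X,Y,Z=P[...,0],P[...,1],P[...,2]; v,u=np.mgrid[:384,:512]
    H,S,V=[hsv[...,i].astype(int) for i in range(3)]
    def xyh(m,h): return np.array([at_z(c,(a,b),h)[:2] for a,b in zip(u[m],v[m])])
    def rect(q):
        if len(q)<3: return None
        r=cv2.minAreaRect(q.astype(np.float32)*1000);return np.round(r[0],1),np.round(r[1],1),round(r[2],1)
    op=lambda m:cv2.morphologyEx(m.astype(np.uint8),cv2.MORPH_OPEN,np.ones((2,2)))>0
    red=(V>25)&(S>150)&((H<5)|(H>172))
    box=(X>.38)&(X<.72)&(Y>-.15)&(Y<.40)
    m=op(box&(S<60)&(V>110)&(Z>.008)&(Z<.03)); print(c,"board",m.sum(),rect(xyh(m,.018)))
    m=box&(H>8)&(H<28)&(S>130)&(V>120)&(Z>.045)&(Y>.15)
    print("guard",m.sum(),rect(xyh(m,.065)),np.median(Z[m]))
    m=box&(H>26)&(H<34)&(S>150)&(V>120)&(Y>.15); print("yellow",m.sum(),P[m].mean(0))
    m=box&red&(Z>.07)&(abs(Y)<.1); print("grip",m.sum(),P[m].mean(0),rect(xyh(m,.092)), np.percentile(Z[m],[10,90]))
    b=(X>.38)&(X<.66)&(Y>-.50)&(Y<-.37)
    m=op(b&~red&(Z<.04)&~((H>110)&(H<160)&(S>100)))
    n,lab,st,ce=cv2.connectedComponentsWithStats(m.astype(np.uint8)); k=1+np.argmax(st[1:,4]); m=lab==k
    print("spat",m.sum(),rect(xyh(m,.016)),np.percentile(Z[m],[10,50,90]))
    w=m&(S>100);g=m&(S<=100); qw=xyh(w,.02);qg=xyh(g,.012);print(" wood",w.sum(),qw.mean(0),rect(qw),np.median(Z[w])," steel",g.sum(),qg.mean(0),rect(qg),np.median(Z[g]))
    hi=(Z>.12)&(X>-.1)&(X<.9)&(Y>.1)&(Y<.9)&(S<40)&(V>150)
    if hi.sum(): print("white bar",hi.sum(),np.percentile(P[hi],[2,25,50,75,98],axis=0))
E
python3 meas.py
```

```text
top board 4011 (array([555.,  99.]), array([228.4, 448.7]), 1.0)
guard 859 (array([608.8, 273.5]), array([108.2, 100.5]), 89.9) 0.06459139430991905
yellow 40 [0.5639 0.2733 0.0659]
grip 52 [0.613  0.0068 0.0877] (array([613. ,   7.2]), array([20.7, 35.4]), 89.5) [0.0804 0.0919]
spat 315 (array([ 530.3, -446. ]), array([182.5,  23.2]), 3.3) [-0.001   0.0126  0.0216]
 wood 213 [ 0.5025 -0.4473] (array([ 529.5, -445.7]), array([181.1,  21.7]), 2.3) 0.016213103095689563  steel 102 [ 0.587  -0.4424] (array([ 583.5, -442.5]), array([77.3, 19.5]), 3.0) 0.010099899784592923
white bar 2322 [[0.0951 0.3118 0.4373]
 [0.1904 0.3606 0.4775]
 [0.2323 0.4053 0.479 ]
 [0.2777 0.4496 0.4805]
 [0.3256 0.5424 0.6471]]
scene board 3215 (array([567.9, 100. ]), array([238.4, 448.8]), 1.0)
guard 659 (array([608.4, 268.5]), array([102.2, 111.6]), 2.3) 0.06541449445595506
yellow 13 [0.5643 0.2688 0.0669]
grip 92 [0.6261 0.0004 0.085 ] (array([632.4,  -1.9]), array([51.7, 28.6]), 2.0) [0.0729 0.0932]
spat 763 (array([1015. , -358.3]), array([72.1, 70.6]), 89.7) [-0.7545 -0.7489 -0.7434]
 wood 0 nan None nan  steel 763 [ 1.0139 -0.3589] (array([1012.8, -358.7]), array([72.4, 70.9]), 89.7) -0.7489432925483454
white bar 485 [[0.1102 0.3028 0.2463]
 [0.1885 0.3469 0.4791]
 [0.243  0.4009 0.4806]
 [0.2946 0.4635 0.4818]
 [0.3345 0.6276 0.4835]]meas.py:24: RuntimeWarning: Mean of empty slice.
  w=m&(S>100);g=m&(S<=100); qw=xyh(w,.02);qg=xyh(g,.012);print(" wood",w.sum(),qw.mean(0),rect(qw),np.median(Z[w])," steel",g.sum(),qg.mean(0),rect(qg),np.median(Z[g]))
  ret = ret.dtype.type(ret / rcount)
  return _methods._mean(a, axis=axis, dtype=dtype,
```

```bash
python3 - <<'E'
from h import *
np.set_printoptions(precision=3,suppress=True)
for c in("top","scene"):
    f=np.load(c+"1.npz");P=cloud(c,f["d"]).reshape(-1,3)
    P=P[(P[:,2]>.06)&(abs(P[:,0])<.7)&(P[:,1]>-.1)&(P[:,1]<1.0)&(P[:,0]<.42)]
    r=np.hypot(P[:,0],P[:,1]);a=np.arctan2(P[:,1],P[:,0])
    print(c)
    for a0 in np.arange(.6,1.7,.1):
        for r0 in np.arange(.1,1,.1):
            s=(abs(a-a0)<.05)&(abs(r-r0)<.05)
            if s.sum()>5: print("ang %.1f r %.1f n%d z"%(a0,r0,s.sum()),np.percentile(P[s,2],[3,50,97]))
print("post foot",at_z("scene",(327,103),0.01),at_z("scene",(327,70),.2))
E
```

```text
top
ang 0.6 r 0.1 n67 z [0.089 0.332 0.395]
ang 0.7 r 0.1 n59 z [0.075 0.285 0.394]
ang 0.8 r 0.1 n56 z [0.075 0.262 0.388]
ang 0.8 r 0.4 n162 z [0.47  0.478 0.482]
ang 0.8 r 0.5 n178 z [0.472 0.479 0.482]
ang 0.9 r 0.1 n43 z [0.083 0.243 0.369]
ang 0.9 r 0.4 n172 z [0.469 0.478 0.482]
ang 0.9 r 0.5 n252 z [0.475 0.479 0.482]
ang 1.0 r 0.1 n32 z [0.082 0.249 0.343]
ang 1.0 r 0.4 n107 z [0.47  0.478 0.481]
ang 1.0 r 0.5 n343 z [0.475 0.479 0.483]
ang 1.1 r 0.1 n27 z [0.083 0.24  0.328]
ang 1.1 r 0.4 n13 z [0.467 0.475 0.48 ]
ang 1.1 r 0.5 n470 z [0.475 0.479 0.483]
ang 1.2 r 0.1 n20 z [0.073 0.196 0.295]
ang 1.2 r 0.3 n677 z [0.599 0.643 0.666]
ang 1.2 r 0.4 n1423 z [0.57  0.641 0.655]
ang 1.2 r 0.5 n1496 z [0.477 0.616 0.65 ]
ang 1.2 r 0.6 n1095 z [0.318 0.597 0.646]
ang 1.2 r 0.7 n159 z [0.31  0.336 0.347]
ang 1.3 r 0.1 n14 z [0.067 0.151 0.247]
ang 1.3 r 0.4 n222 z [0.646 0.651 0.657]
ang 1.3 r 0.5 n200 z [0.336 0.479 0.483]
ang 1.3 r 0.6 n645 z [0.462 0.595 0.626]
ang 1.3 r 0.7 n31 z [0.261 0.344 0.347]
ang 1.4 r 0.5 n336 z [0.443 0.569 0.618]
ang 1.4 r 0.6 n249 z [0.428 0.562 0.6
[... 444 characters left out ...]
0.388]
ang 1.0 r 0.4 n13 z [0.479 0.48  0.483]
ang 1.0 r 0.5 n77 z [0.468 0.481 0.483]
ang 1.1 r 0.1 n39 z [0.093 0.291 0.395]
ang 1.1 r 0.5 n78 z [0.465 0.481 0.483]
ang 1.2 r 0.1 n25 z [0.075 0.244 0.396]
ang 1.2 r 0.5 n203 z [0.312 0.346 0.482]
ang 1.2 r 0.6 n966 z [0.32  0.453 0.549]
ang 1.2 r 0.7 n93 z [0.31  0.329 0.349]
ang 1.3 r 0.1 n8 z [0.122 0.264 0.396]
ang 1.3 r 0.5 n205 z [0.23  0.345 0.483]
ang 1.3 r 0.6 n357 z [0.238 0.37  0.524]
ang 1.3 r 0.7 n122 z [0.233 0.329 0.35 ]
ang 1.4 r 0.5 n6 z [0.314 0.456 0.481]
ang 1.4 r 0.6 n14 z [0.414 0.425 0.434]
ang 1.5 r 0.6 n133 z [0.066 0.147 0.413]
ang 1.6 r 0.6 n39 z [0.068 0.194 0.35 ]
post foot [0.014 0.623 0.01 ] [0.055 0.576 0.2  ]
```

```bash
cat >> h.py <<'E'
def plan(wps):
    """wps: (x,y,z,yaw_deg of tool y axis); tool pointing down; printed as rows relative to present pose"""
    s=robot.read_state();R0=Ro.from_rotvec(s["orientation"]);p=np.array(s["tool_pos"])
    for x,y,z,a in wps:
        a=np.deg2rad(a); ty=np.array([np.cos(a),np.sin(a),0]);tz=np.array([0,0,-1.]);R=Ro.from_matrix(np.stack([np.cross(ty,tz),ty,tz],1))
        print(np.round(R0.inv().apply(np.array([x,y,z])-p),4),np.round((R0.inv()*R).as_rotvec(),4))
def st():
    s=robot.read_state();R=Ro.from_rotvec(s["orientation"]).as_matrix()
    print("t%.2f"%s["t"],"pos",s["tool_pos"],"tz",R[:,2],"yaw_y",np.degrees(np.arctan2(R[1,1],R[0,1])),"F",s["force"],"open",s["opening"],"g",s["gripper_force"],"q",s["q"])
np.set_printoptions(precision=4,suppress=True)
E
sed -i 's/(Z<.04)&~/(Z<.04)\&(Z>-.01)\&~/' meas.py; python3 meas.py 2>&1 | grep -A1 spat
python3 -c "
from h import *
st(); plan([(.22,.66,.31,80),(.55,.42,.31,93.3),(.60,-.1,.31,93.3),(.523,-.446,.30,93.3)])"
```

```text
spat 314 (array([ 530.2, -446. ]), array([182.2,  23.2]), 3.3) [-0.0011  0.0127  0.0216]
 wood 213 [ 0.5025 -0.4473] (array([ 529.5, -445.7]), array([181.1,  21.7]), 2.3) 0.016213103095689563  steel 101 [ 0.5867 -0.4425] (array([ 583.4, -442.5]), array([77.1, 19.5]), 3.0) 0.010144007378119976
--
spat 333 (array([ 540.5, -444.5]), array([199.4,  25.2]), 2.5) [-0.0002  0.0139  0.0232]
 wood 197 [ 0.5233 -0.4448] (array([ 544.5, -443.9]), array([198.7,  23.7]), 3.5) 0.01824284141095261  steel 136 [ 0.5903 -0.4445] (array([ 587.6, -444.9]), array([85.7, 21.7]), 3.0) 0.012604027428965735
t1.70 pos [0.1703 0.5753 0.2296] tz [-0. -0. -1.] yaw_y 73.5100261685245 F [ 0.302  -1.7977 -0.7533] open 0.09288602567848894 g 0.0 q [ 1.1976  0.1304  1.4882 -0.      1.523  -0.0854]
[-0.0236  0.0953 -0.0804] [-0.      0.     -0.1133]
[-0.4082 -0.0412 -0.0804] [-0.      0.     -0.3454]
[-0.6037 -0.5256 -0.0804] [-0.      0.     -0.3454]
[-0.6281 -0.8792 -0.0704] [-0.      0.     -0.3454]
```

Emit:
move_arm(
  deltas=[-0.012,0.048,-0.04,0,0,-0.05,1,-0.024,0.095,-0.08,0,0,-0.113,1,-0.024,0.095,-0.08,0,0,-0.113,1,-0.085,0.075,-0.08,0,0,-0.15,1,-0.14,0.05,-0.08,0,0,-0.2,1,-0.195,0.03,-0.08,0,0,-0.25,1,-0.25,0.012,-0.08,0,0,-0.3,1,-0.3,-0.006,-0.08,0,0,-0.345,1,-0.355,-0.024,-0.08,0,0,-0.345,1,-0.408,-0.041,-0.08,0,0,-0.345,1,-0.43,-0.095,-0.08,0,0,-0.345,1,-0.45,-0.15,-0.08,0,0,-0.345,1],
)

```text
t: 3.2
tool_pos: [0.5585, 0.3016, 0.3073]
orientation: [0.089, -3.137, 0.002]
force: [0.7, 0.3, 2.0]
opening: 0.0934
gripper_force: 0.0
```

```bash
python3 -c "
from h import *
st(); plan([(.60,-.1,.30,93.2),(.525,-.446,.26,93.2),(.525,-.446,.10,93.2)])"
```

```text
t3.20 pos [0.5585 0.3016 0.3073] tz [-0.0029 -0.0013 -1.    ] yaw_y 93.23674633159989 F [0.6644 0.3043 1.9938] open 0.09338315163542203 g 0.0 q [ 0.4144  0.2103  1.2591 -0.0001  1.6754 -1.2129]
[-0.0187 -0.4033  0.0078] [-0.0012 -0.003   0.0006]
[ 0.0755 -0.7445  0.0484] [-0.0012 -0.003   0.0006]
[ 0.0751 -0.7443  0.2084] [-0.0012 -0.003   0.0006]
```

Emit:
move_arm(
  deltas=[-0.003,-0.06,0,0,0,0,1,-0.006,-0.12,0,0,0,0,1,-0.009,-0.18,0,0,0,0,1,-0.012,-0.24,0,0,0,0,1,-0.015,-0.3,0,0,0,0,1,-0.018,-0.36,0,0,0,0,1,0.0,-0.42,0,0,0,0,1,0.015,-0.48,0,0,0,0,1,0.03,-0.54,0,0,0,0,1,0.045,-0.6,0.01,0,0,0,1,0.06,-0.66,0.02,0,0,0,1,0.073,-0.71,0.03,0,0,0,1],
)

```text
t: 4.7
tool_pos: [0.5253, -0.4106, 0.2783]
orientation: [0.088, -3.139, -0.001]
force: [-0.1, -0.1, -0.5]
opening: 0.093
gripper_force: 0.0
```

Emit:
move_arm(
  deltas=[0.003,-0.03,0.03,0,0,0,1,0.003,-0.03,0.09,0,0,0,1,0.003,-0.03,0.15,0,0,0,1,0.003,-0.03,0.17,0,0,0,0.6,0.003,-0.03,0.17,0,0,0,0.6,0.003,-0.03,0.17,0,0,0,0.6],
)

```text
t: 5.45
tool_pos: [0.5271, -0.4405, 0.1133]
orientation: [-0.09, 3.137, -0.006]
force: [0.1, -0.0, 0.2]
opening: 0.0677
gripper_force: 0.0
```

```bash
python3 -c "
from h import *
st(); plan([(.525,-.446,.06,93.2),(.525,-.446,.014,93.2)])
im,d=robot.read_camera('scene'); save('s2.png',im[150:310,20:220],3.5)
"
```

```text
t5.45 pos [ 0.5271 -0.4405  0.1133] tz [ 0.0035 -0.0034 -1.    ] yaw_y 93.28954854830474 F [ 0.0724 -0.0075  0.1878] open 0.06770879464745475 g 0.0 q [-0.7707  0.4311  1.3461 -0.      1.3596 -2.3989]
[ 0.0026 -0.0052  0.0533] [-0.0036  0.0033  0.0016]
[ 0.0028 -0.005   0.0993] [-0.0036  0.0033  0.0016]
```

View pics/s2.png

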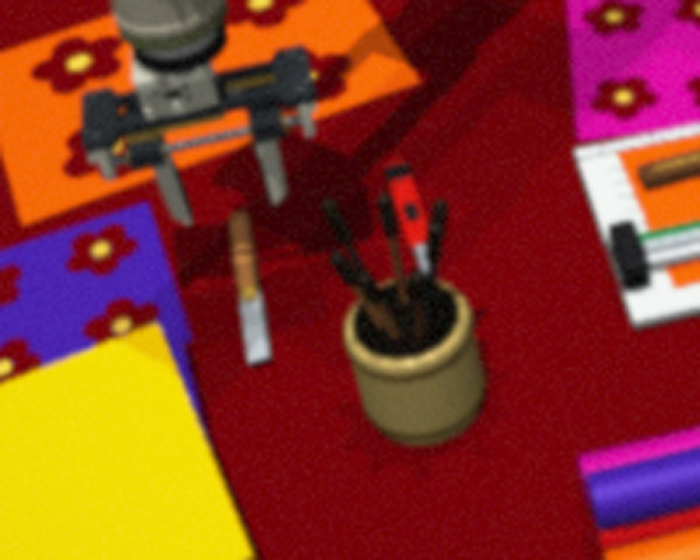

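The gripper straddles the handle, whose blade joint shows at (253,290) in the crop. I'll descend and grip.

Emit:
move_arm(
  deltas=[0.002,-0.005,0.05,-0.003,0.003,0,0.6,0.002,-0.005,0.085,-0.003,0.003,0,0.6,0.002,-0.005,0.098,-0.003,0.003,0,0.6,0.002,-0.005,0.098,-0.003,0.003,0,0.6,0.002,-0.005,0.098,-0.003,0.003,0,0,0.002,-0.005,0.098,-0.003,0.003,0,0,0.002,-0.005,0.098,-0.003,0.003,0,0,0.002,-0.005,0.098,-0.003,0.003,0,0,0.002,-0.005,0.098,-0.003,0.003,0,0,0.002,-0.005,0.098,-0.003,0.003,0,0],
  squeeze=55,
)

```text
t: 6.75
tool_pos: [0.524, -0.4447, 0.0119]
orientation: [0.09, -3.137, -0.004]
force: [-0.4, -0.1, 1.6]
opening: 0.0178
gripper_force: 54.8
```

```bash
python3 -c "
from h import *
st()"
```

```text
t6.75 pos [ 0.524  -0.4447  0.0119] tz [-0.0029  0.0024 -1.    ] yaw_y 93.27422517034802 F [-0.3745 -0.0998  1.6135] open 0.0177745495260508 g 54.839968085289 q [-0.7781  0.5465  1.3893 -0.0003  1.2096 -2.4059]
```

```bash
python3 -c "
from h import *
plan([(.524,-.445,.10,93.3),(.46,-.40,.15,93),(.43,-.33,.15,93),(.42,-.05,.15,92),(.42,.10,.15,91),(.43,.270,.12,91)])"
```

```text
[ 0.0003 -0.0001 -0.0881] [ 0.0026 -0.0028 -0.0004]
[ 0.0618  0.0486 -0.1378] [ 0.0026 -0.0028  0.0048]
[ 0.0877  0.1202 -0.1375] [ 0.0026 -0.0028  0.0048]
[ 0.0817  0.4003 -0.1368] [ 0.0026 -0.0028  0.0222]
[ 0.0731  0.5501 -0.1365] [ 0.0025 -0.0028  0.0397]
[ 0.0534  0.7192 -0.1061] [ 0.0025 -0.0028  0.0397]
```

Emit:
move_arm(
  deltas=[0,0,-0.03,0.002,-0.002,0,0,0,0,-0.07,0.002,-0.002,0,0,0.02,0.01,-0.105,0.002,-0.002,0,0,0.05,0.025,-0.137,0.002,-0.002,0,0,0.08,0.05,-0.137,0.002,-0.002,0,0,0.088,0.095,-0.137,0.002,-0.002,0,0,0.088,0.145,-0.137,0.002,-0.002,0,0,0.087,0.195,-0.137,0.002,-0.002,0,0,0.086,0.245,-0.137,0.002,-0.002,0,0,0.085,0.295,-0.137,0.002,-0.002,0.01,0,0.083,0.345,-0.137,0.002,-0.002,0.02,0,0.082,0.395,-0.137,0.002,-0.002,0.022,0],
)

```text
t: 8.25
tool_pos: [0.4194, -0.0536, 0.15]
orientation: [0.055, -3.14, -0.002]
force: [0.5, -0.0, -0.8]
opening: 0.0173
gripper_force: 54.8
```

Emit:
move_arm(
  deltas=[0,0.05,0,0,0,0,0,0,0.1,0,0,0,0.01,0,0,0.15,0,0,0,0.018,0,-0.007,0.2,0.01,0,0,0.018,0,-0.015,0.25,0.02,0,0,0.018,0,-0.025,0.295,0.03,0,0,0.018,0,-0.029,0.318,0.031,0,0,0.018,0,-0.029,0.324,0.031,0,0,0.018,0,-0.029,0.324,0.031,0,0,0.018,0,-0.029,0.324,0.031,0,0,0.018,0],
)

```text
t: 9.5
tool_pos: [0.4375, 0.2688, 0.1194]
orientation: [0.026, -3.14, -0.001]
force: [-0.3, -0.5, -1.1]
opening: 0.0174
gripper_force: 54.8
```

```bash
python3 -c "
from h import *
st()
for c in('top','scene'):
    im,d=robot.read_camera(c); np.savez(c+'2.npz',im=im,d=d);P=cloud(c,d)
    for l in('spatula_tip','guard_lip','spatula','pry_slot'):
        for r in robot.recognise(c,l)[:2]: print(c,l,r['uv'],round(r['confidence'],2),at_z(c,r['uv'],.12),at_z(c,r['uv'],.06))
    if c=='scene': save('s3.png',im[120:240,230:390],5)
    else: save('t3.png',im[150:260,150:310],5)
"
```

```text
t9.50 pos [0.4375 0.2688 0.1194] tz [-0.001   0.0007 -1.    ] yaw_y 90.93599971828623 F [-0.3363 -0.4786 -1.0815] open 0.01738743238229246 g 54.836681485176086 q [ 0.4502 -0.022   1.8517  0.0011  1.3125 -1.1372]
top guard_lip [186.5, 189.0] 0.68 [0.5935 0.2532 0.12  ] [0.6058 0.2614 0.06  ]
top guard_lip [236.2, 201.2] 0.4 [0.5514 0.0854 0.12  ] [0.5619 0.0863 0.06  ]
top spatula [182.6, 253.8] 0.46 [0.3771 0.2605 0.12  ] [0.38   0.2691 0.06  ]
top pry_slot [238.4, 202.5] 0.65 [0.547 0.078 0.12 ] [0.5573 0.0786 0.06  ]
scene spatula_tip [295.1, 154.0] 0.41 [0.4757 0.2597 0.12  ] [0.4019 0.2962 0.06  ]
scene spatula_tip [263.8, 205.5] 0.32 [0.6863 0.0719 0.12  ] [0.6271 0.0953 0.06  ]
scene guard_lip [310.9, 190.3] 0.73 [0.6642 0.2343 0.12  ] [0.6035 0.269  0.06  ]
scene spatula [232.5, 211.5] 0.4 [ 0.6839 -0.0237  0.12  ] [ 0.6246 -0.0069  0.06  ]
scene pry_slot [261.5, 205.3] 0.66 [0.6835 0.0656 0.12  ] [0.6242 0.0887 0.06  ]
```

View pics/t3.png

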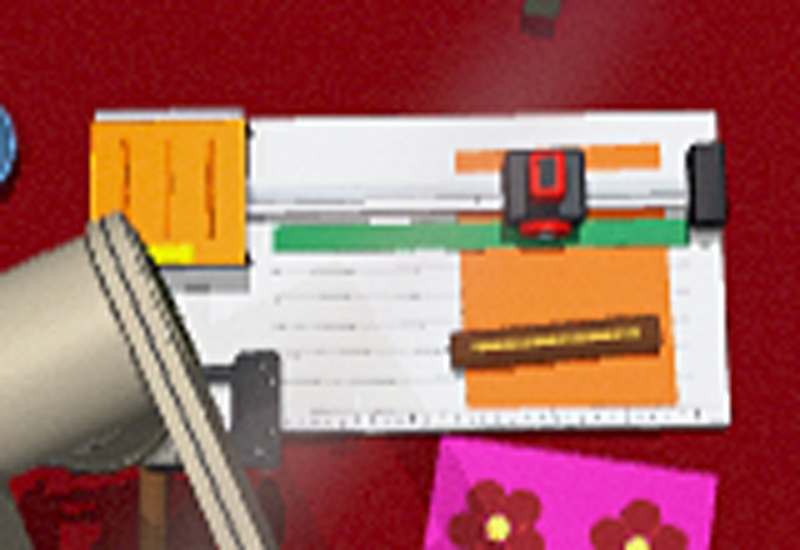

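View pics/s3.png

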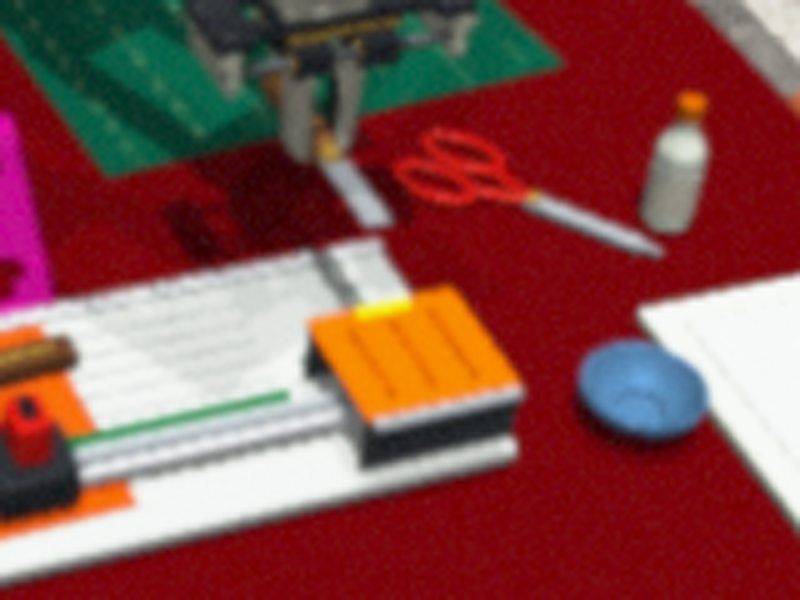

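Top crop: the yellow patch is near (175,252), partly hidden by the arm, and the guard's front edge is at row ~265. Scene crop: the blade tip is at ~(379,225), the yellow patch at (384,309), and the blade sits level in the grip.

```bash
python3 -c "
from h import *
f=np.load('scene2.npz');P=cloud('scene',f['d'])
c='scene';s=lambda a,b:(a/5+230-.4,b/5+120-.4)
t=lambda a,b:(a/5+150-.4,b/5+150-.4)
print('tip',at_z(c,s(379,225),.118),'joint',at_z(c,s(333,157),.118))
for p in((379,222),(360,195),(350,180),(340,165)):
    u=np.round(s(*p)).astype(int); print(p,P[u[1],u[0]])
print('yellow sc',at_z(c,s(384,309),.065)); print('guard lip corners sc',at_z(c,s(308,322),.065),at_z(c,s(447,288),.065),at_z(c,s(522,388),.065),at_z(c,s(372,420),.065))
print('guard top corners',[at_z('top',t(*p),.065) for p in((92,121),(245,120),(246,265))])
f=np.load('top1.npz');hsv=cv2.cvtColor(f['im'],cv2.COLOR_RGB2HSV).astype(int);H,S,V=hsv[...,0],hsv[...,1],hsv[...,2]
m=(H>26)&(H<34)&(S>150)&(V>120);m[:190]=0;m[210:]=0;m[:,:170]=0;m[:,205:]=0
v,u=np.nonzero(m);print('yellow top',u.min(),u.max(),v.min(),v.max(),at_z('top',(u.mean(),v.mean()),.065),at_z('top',(u.mean(),v.max()+.5),.065))
"
```

```text
tip [0.5378 0.2712 0.118 ] joint [0.4581 0.2714 0.118 ]
(379, 222) [0.5399 0.2683 0.1228]
(360, 195) [0.5104 0.2703 0.1216]
(350, 180) [0.4948 0.2695 0.1232]
(340, 165) [0.4687 0.2738 0.1165]
yellow sc [0.5624 0.2702 0.065 ]
guard lip corners sc [0.5602 0.2157 0.065 ] [0.5543 0.3209 0.065 ] [0.6615 0.3249 0.065 ] [0.6609 0.2186 0.065 ]
guard top corners [array([0.6598, 0.3277, 0.065 ]), array([0.6604, 0.2193, 0.065 ]), array([0.5563, 0.2166, 0.065 ])]
yellow top 178 188 199 202 [0.5641 0.2734 0.065 ] [0.5568 0.2732 0.065 ]
```

Emit:
move_arm(
  deltas=[0,0.002,0.03,-0.001,-0.001,0,0,0,0.002,0.05,-0.001,-0.001,0,0,0,0.002,0.06,-0.001,-0.001,0,0,0,0.002,0.064,-0.001,-0.001,0,0,0,0.002,0.064,-0.001,-0.001,0,0,0,0.002,0.064,-0.001,-0.001,0,0],
)

```text
t: 10.75
tool_pos: [0.438, 0.272, 0.0562]
orientation: [-0.027, 3.14, 0.004]
force: [1.2, -0.6, -0.3]
opening: 0.0179
gripper_force: 54.8
```

```bash
python3 -c "
from h import *
st()
c='scene';im,d=robot.read_camera(c);P=cloud(c,d);save('s4.png',im[140:210,270:350],8)
plan([(.494,.2705,.056,91)])"
```

```text
t10.75 pos [0.438  0.272  0.0562] tz [ 0.0012  0.0026 -1.    ] yaw_y 90.98389917538955 F [ 1.1517 -0.6408 -0.2512] open 0.017852899364624482 g 54.83693182468414 q [ 0.455   0.0592  1.8945  0.0019  1.1858 -1.1337]
[-0.056  -0.0025  0.0003] [ 0.0025  0.0012 -0.0003]
```

View pics/s4.png

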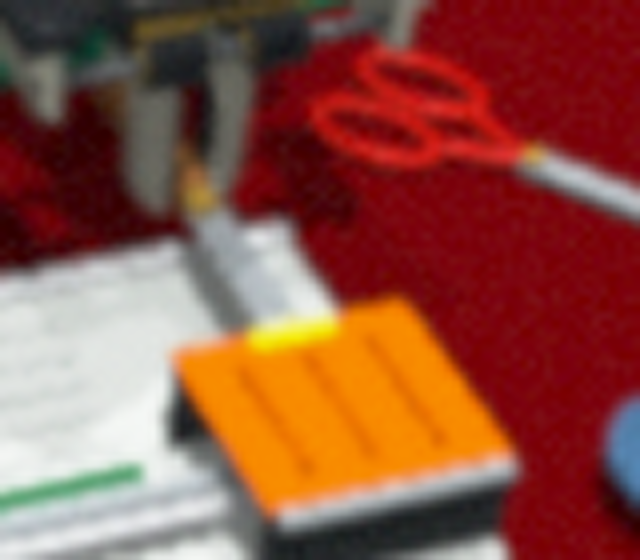

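The blade is in line with the yellow patch (250-340, ~330) and just in front of it. I'll insert it.

Emit:
move_arm(
  deltas=[-0.01,-0.001,0,0.002,0.001,0,0,-0.02,-0.0015,0,0.002,0.001,0,0,-0.028,-0.002,0,0.002,0.001,0,0,-0.028,-0.002,0,0.002,0.001,0,0],
)

```text
t: 11.3
tool_pos: [0.4662, 0.2701, 0.0553]
orientation: [0.026, -3.141, 0.0]
force: [-0.2, -0.5, -1.1]
opening: 0.0173
gripper_force: 54.8
```

Emit:
move_arm(
  deltas=[-0.01,0,0,0,0,0,0,-0.02,0,0,0,0,0,0,-0.028,0,0,0,0,0,0,-0.028,0,0,0,0,0,0],
)

```text
t: 11.8
tool_pos: [0.4941, 0.2706, 0.0553]
orientation: [0.026, -3.141, -0.0]
force: [-0.0, 0.2, -0.4]
opening: 0.0175
gripper_force: 54.8
```

Emit:
move_arm(
  deltas=[0,0,-0.003,0,0,0,0,0,0,-0.006,0,0,0,0,0,0,-0.009,0,0,0,0,0,0,-0.009,0,0,0,0],
)

```text
t: 12.3
tool_pos: [0.4929, 0.2708, 0.0642]
orientation: [0.027, -3.14, 0.0]
force: [-0.1, 0.7, -4.1]
opening: 0.0177
gripper_force: 55.0
```

Emit:
move_arm(
  deltas=[0,0,-0.003,0,0,0,0,0,0,-0.006,0,0,0,0,0,0,-0.009,0,0,0,0,0,0,-0.011,0,0,0,0],
)

```text
t: 12.8
tool_pos: [0.4938, 0.2708, 0.076]
orientation: [0.027, -3.141, -0.0]
force: [-0.2, 0.0, -0.8]
opening: 0.0173
gripper_force: 55.0
```

```bash
python3 -c "
from h import *
st()
c='scene';im,d=robot.read_camera(c);save('s5.png',im[120:210,250:370],6)"
```

```text
t12.80 pos [0.4938 0.2708 0.076 ] tz [-0.0001  0.0002 -1.    ] yaw_y 90.97844733120017 F [-0.1919  0.0312 -0.8484] open 0.017283016143032272 g 54.979984760284424 q [ 0.4103  0.159   1.7467  0.0003  1.2359 -1.1776]
```

View pics/s5.png

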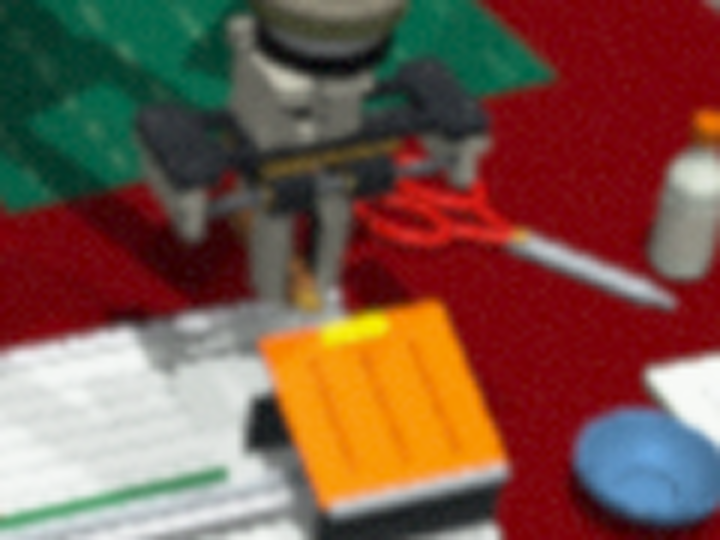

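The catch has released (force back to ~0) and the guard is swinging up. I'll hold while it opens.

Emit:
move_arm(
  deltas=[0,0,0,0,0,0,0,0,0,0,0,0,0,0,0,0,0,0,0,0,0,0,0,0,0,0,0,0,0,0,0,0,0,0,0,0,0,0,0,0,0,0,0,0,0,0,0,0,0,0,0,0,0,0,0,0,0,0,0,0,0,0,0,0,0,0,0,0,0,0,0,0,0,0,0,0,0,0,0,0,0,0,0,0],
)

```text
t: 14.35
tool_pos: [0.4934, 0.2707, 0.0753]
orientation: [0.027, -3.14, 0.0]
force: [-0.0, 0.5, -0.6]
opening: 0.0175
gripper_force: 55.0
```

```bash
python3 -c "
from h import *
st()
c='scene';im,d=robot.read_camera(c);save('s6.png',im[100:230,230:390],4)
plan([(.43,.27,.12,91),(.42,.1,.15,91),(.42,-.33,.15,93),(.525,-.445,.10,93.3)])"
```

```text
t14.35 pos [0.4934 0.2707 0.0753] tz [-0.0011 -0.0001 -1.    ] yaw_y 90.98514025266348 F [-0.0087  0.5469 -0.6343] open 0.017518812269927683 g 54.979984760284424 q [ 0.4105  0.1597  1.7473  0.0004  1.2356 -1.1777]
[ 0.0634  0.0004 -0.0446] [-0.0001 -0.0011 -0.0003]
[ 0.0764 -0.1694 -0.0746] [-0.0001 -0.0011 -0.0003]
[ 0.0838 -0.5993 -0.0746] [-0.     -0.0011 -0.0352]
[-0.0193 -0.7161 -0.0247] [-0.     -0.0011 -0.0404]
```

View pics/s6.png

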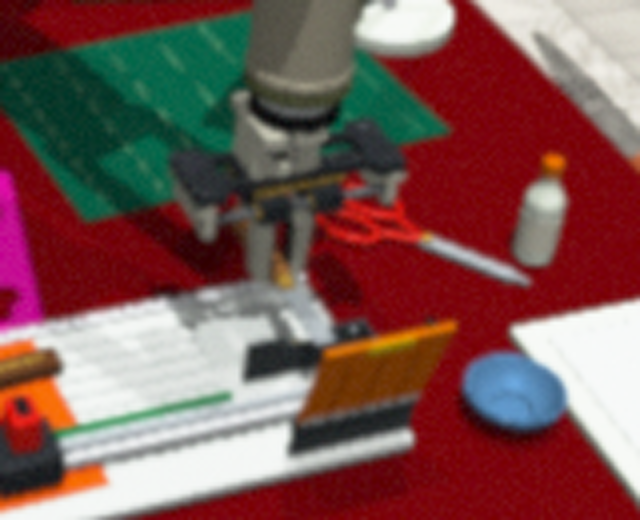

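The guard stands open, leaning to the hinge side (380,370). I'll carry the spatula back.

Emit:
move_arm(
  deltas=[0.02,0,-0.01,0,0,0,0,0.05,0,-0.03,0,0,0,0,0.07,-0.02,-0.055,0,0,0,0,0.075,-0.07,-0.075,0,0,0,0,0.076,-0.12,-0.075,0,0,0,0,0.077,-0.17,-0.075,0,0,0,0,0.078,-0.22,-0.075,0,0,0,0,0.079,-0.27,-0.075,0,0,-0.01,0,0.08,-0.32,-0.075,0,0,-0.02,0,0.081,-0.37,-0.075,0,0,-0.03,0,0.082,-0.42,-0.075,0,0,-0.04,0,0.083,-0.47,-0.075,0,0,-0.04,0],
)

```text
t: 15.9
tool_pos: [0.4184, -0.2024, 0.1507]
orientation: [0.09, -3.14, 0.001]
force: [0.1, 0.2, 0.2]
opening: 0.0177
gripper_force: 55.0
```

Emit:
move_arm(
  deltas=[0,-0.05,0,0,0,0,0,0,-0.1,0,0,0,0,0,-0.015,-0.15,0,0,0,0,0,-0.04,-0.19,0,0,0,0,0,-0.075,-0.225,0.02,0,0,0,0,-0.1,-0.244,0.05,0,0,0,0,-0.102,-0.246,0.08,0,0,0,0,-0.102,-0.246,0.1,0,0,0,0,-0.102,-0.246,0.105,0,0,0,0,-0.102,-0.246,0.105,0,0,0,0,-0.102,-0.246,0.105,0,0,0,0],
)

```text
t: 17.27
tool_pos: [0.5351, -0.4412, 0.0474]
orientation: [-0.09, 3.139, -0.003]
force: [-0.2, -0.4, -0.2]
opening: 0.0175
gripper_force: 55.0
```

```bash
python3 -c "
from h import *
st()
c='scene';im,d=robot.read_camera(c);P=cloud(c,d);np.savez('scene7.npz',im=im,d=d);save('s7.png',im[170:280,40:160],5)
X,Y,Z=P[...,0],P[...,1],P[...,2];m=(X>.51)&(X<.66)&(abs(Y+.44)<.035)&(Z>.015)&(Z<.075)
for a in np.arange(.51,.66,.015):
    k=m&(abs(X-a)<.0075); print(round(a,3),k.sum(),np.round(np.percentile(Z[k],[25,50,75]),4) if k.sum() else '',Y[k].mean())
plan([(.525,-.446,.0125,93.3)])"
```

```text
t17.27 pos [ 0.5351 -0.4412  0.0474] tz [ 0.001  -0.0021 -1.    ] yaw_y 93.27437814100435 F [-0.1788 -0.4471 -0.186 ] open 0.01747988804328474 g 54.9800169467926 q [-0.763   0.5148  1.362  -0.0009  1.2626 -2.3907]
0.51 7 [0.0563 0.0575 0.0598] -0.44521364034773636
0.525 15 [0.0557 0.0593 0.0613] -0.4427192733384552
0.54 115 [0.0516 0.0584 0.0651] -0.4420177054292494
0.555 28 [0.0499 0.0536 0.0564] -0.442724735478699
0.57 22 [0.0461 0.0493 0.052 ] -0.4410701926865501
0.585 21 [0.0458 0.0467 0.0485] -0.4395699570326811
0.6 20 [0.0473 0.048  0.049 ] -0.43796085411861607
0.615 19 [0.0479 0.0484 0.0497] -0.4369530850557024
0.63 22 [0.0468 0.0476 0.0493] -0.4361610301339445
0.645 3 [0.0486 0.0489 0.0491] -0.43832204103077815
0.66 0  nan
[ 0.0104 -0.0042  0.0348] [-0.002   0.0008 -0.0004]<string>:7: RuntimeWarning: Mean of empty slice.
  ret = ret.dtype.type(ret / rcount)
```

View pics/s7.png

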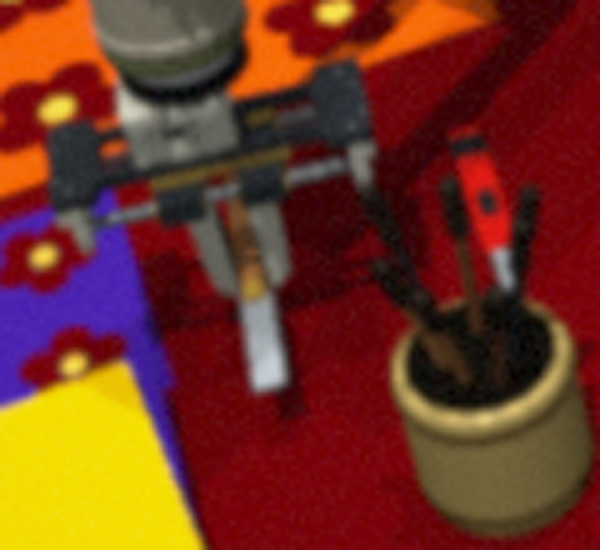

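The blade is still level in the grip, so I'll lower it to the table.

Emit:
move_arm(
  deltas=[0.01,-0.004,0.01,-0.002,0,0,0,0.01,-0.004,0.02,-0.002,0,0,0,0.01,-0.004,0.028,-0.002,0,0,0,0.01,-0.004,0.032,-0.002,0,0,0,0.01,-0.004,0.0345,-0.002,0,0,0,0.01,-0.004,0.0345,-0.002,0,0,0],
)

```text
t: 18.08
tool_pos: [0.5247, -0.4452, 0.012]
orientation: [0.09, -3.139, -0.003]
force: [-4.1, 2.7, 7.6]
opening: 0.0175
gripper_force: 55.0
```

Emit:
move_arm(
  deltas=[0,0,0,0,0,0,0.35,0,0,0,0,0,0,0.5,0,0,0,0,0,0,0.5,0,0,0,0,0,0,0.5,0,0,-0.02,0,0,0,0.5,0,0,-0.06,0,0,0,0.5,0,0,-0.12,0,0,0,0.5,0,0,-0.18,0,0,0,0.5,0.01,0.04,-0.235,0,0,0,0.5,0.015,0.1,-0.235,0,0,0.01,0.6,0.01,0.16,-0.235,0,0,0.03,0.7,0,0.22,-0.235,0,0,0.04,0.7],
)

```text
t: 19.58
tool_pos: [0.512, -0.2245, 0.2481]
orientation: [-0.025, 3.14, 0.001]
force: [0.1, 0.4, -0.5]
opening: 0.0646
gripper_force: 0.0
```

```bash
python3 -c "
from h import *
st()
plan([(.55,-.1,.22,91),(.616,.007,.14,91)])
robot.read_camera('top')
for c in('top','scene'):
    im,d=robot.read_camera(c); np.savez(c+'1.npz',im=im,d=d)
"; python3 meas.py 2>/dev/null | grep -E "spat|wood|grip|board|guard"
```

```text
t19.57 pos [ 0.512  -0.2245  0.2481] tz [ 0.001   0.0005 -1.    ] yaw_y 90.90083047902277 F [ 0.0863  0.3676 -0.5181] open 0.0646184300246902 g 0.0 q [-0.5055  0.012   1.5788  0.0009  1.5502 -2.092 ]
[-0.0399  0.1239  0.0282] [ 0.0005  0.001  -0.0017]
[-0.1075  0.2298  0.1083] [ 0.0005  0.001  -0.0017]
top board 4433 (array([555.,  99.]), array([228.4, 448.7]), 1.0)
guard 546 (array([646.1, 274.7]), array([178.2, 114.3]), 9.0) 0.11428972135604959
grip 53 [0.6007 0.001  0.12  ] (array([524.6, -92.2]), array([300. ,  35.4]), 48.3) [0.0825 0.0922]
```

Emit:
move_arm(
  deltas=[-0.02,0.05,0.01,0,0,0,0.7,-0.05,0.1,0.02,0,0,0,0.7,-0.08,0.16,0.03,0,0,0,0.7,-0.1,0.21,0.05,0,0,0,0.7,-0.1075,0.23,0.08,0,0,0,0.7,-0.1075,0.23,0.108,0,0.001,-0.0017,0.7,-0.1075,0.23,0.108,0,0.001,-0.0017,0.7,-0.1075,0.23,0.108,0,0.001,-0.0017,0.7],
)

```text
t: 20.72
tool_pos: [0.6165, 0.005, 0.1402]
orientation: [0.028, -3.141, -0.002]
force: [-0.7, 0.3, 0.3]
opening: 0.0652
gripper_force: 0.0
```

```bash
python3 -c "
from h import *
st()
plan([(.616,.007,.072,91)])
for c in('top','scene'):
    im,d=robot.read_camera(c); np.savez(c+'1.npz',im=im,d=d)
    P=cloud(c,d);X,Y,Z=P[...,0],P[...,1],P[...,2]
    hsv=cv2.cvtColor(im,cv2.COLOR_RGB2HSV).astype(int);H,S,V=hsv[...,0],hsv[...,1],hsv[...,2]
    m=(H>5)&(H<28)&(S>130)&(Z>.06)&(Z<.2)&(Y>.2)&(Y<.34)&(X>.6)&(X<.8)
    A=P[m]; print(c,'guard plane',len(A),np.linalg.svd(A-A.mean(0),full_matrices=False)[2][2],A[:,[0,2]].min(0),A[:,[0,2]].max(0))
im,d=robot.read_camera('scene');save('s8.png',im[120:290,50:330],2.8)
"; python3 meas.py 2>/dev/null | grep -E "spat|wood|grip"
```

```text
t20.73 pos [0.6165 0.005  0.1402] tz [-0.0005  0.0015 -1.    ] yaw_y 91.00980074354759 F [-0.683   0.3203  0.3388] open 0.06517611935370816 g 0.0 q [-0.0759  0.2313  1.5403  0.0015  1.3706 -1.6646]
[0.0005 0.0019 0.0682] [ 0.0015 -0.0005  0.0002]
top guard plane 561 [-0.9288 -0.0198  0.3701] [0.6632 0.0633] [0.704  0.1633]
scene guard plane 417 [ 0.9281  0.0264 -0.3715] [0.6038 0.0619] [0.7071 0.1584]
grip 41 [0.6065 0.0102 0.132 ] (array([684.2,  29.4]), array([162.2, 116.6]), 48.0) [0.0813 0.2433]
spat 315 (array([ 530.3, -443.3]), array([182.6,  23.2]), 4.0) [-0.0014  0.0132  0.0215]
 wood 213 [ 0.5033 -0.4451] (array([ 529.2, -442. ]), array([181.1,  23.1]), 4.0) 0.016612825713506873  steel 102 [ 0.5872 -0.4392] (array([ 584.9, -439.3]), array([74.6, 19.5]), 3.0) 0.011035416774742936
grip 102 [0.6269 0.0062 0.1001] (array([519.8,  73.9]), array([ 65.2, 318.4]), 63.4) [0.0741 0.0951]
spat 329 (array([ 542. , -442.4]), array([198.2,  25.1]), 4.0) [-0.0002  0.0135  0.0228]
 wood 197 [ 0.5236 -0.4419] (array([ 546.1, -441.2]), array([197.4,  23.1]), 4.4) 0.018014103431041952  steel 132 [ 0.5908 -0.4413] (array([ 588. , -441.6]), array([84.6, 21.1]), 4.0) 0.012360397850924715
```

View pics/s8.png

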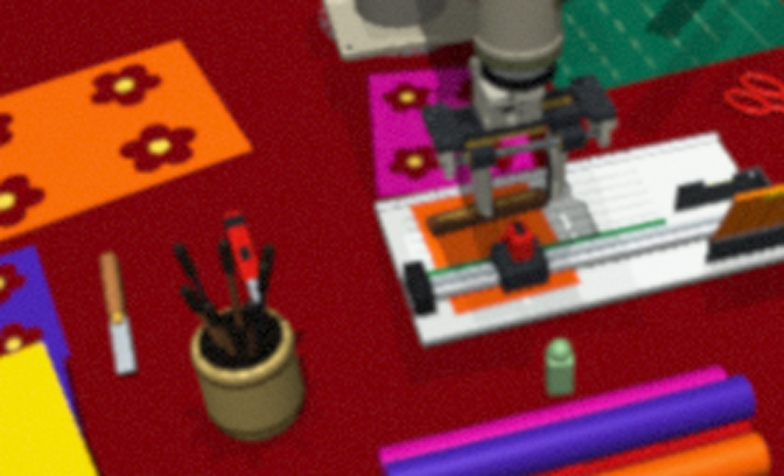

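The spatula lies flat on the red table at (118,315). The guard is open at 1.95 rad by its fitted plane, and the fingers straddle the red grip (520,240). I'll descend and grip the head.

Emit:
move_arm(
  deltas=[0,0.002,0.035,0.001,0,0,0.7,0,0.002,0.06,0.001,0,0,0.7,0,0.002,0.068,0.001,0,0,0.7,0,0.002,0.068,0.001,0,0,0.7,0,0.002,0.068,0.001,0,0,0,0,0.002,0.068,0.001,0,0,0,0,0.002,0.068,0.001,0,0,0,0,0.002,0.068,0.001,0,0,0,0,0.002,0.068,0.001,0,0,0,0,0.002,0.068,0.001,0,0,0],
  squeeze=25,
)

```text
t: 22.12
tool_pos: [0.6157, 0.0079, 0.0709]
orientation: [0.029, -3.14, -0.001]
force: [-0.4, -3.3, 3.0]
opening: 0.026
gripper_force: 25.0
```

```bash
python3 -c "
from h import *
st()"
```

```text
t22.12 pos [0.6157 0.0079 0.0709] tz [-0.0017  0.0003 -1.    ] yaw_y 91.07250716042765 F [-0.4019 -3.2833  3.0294] open 0.0259706434073159 g 25.000219345092773 q [-0.0705  0.299   1.5936  0.0002  1.2507 -1.6601]
```

Emit:
move_arm(
  deltas=[0,0.01,0,0,0,0,0,0,0.03,0,0,0,0,0,0,0.055,0,0,0,0,0,0,0.08,0,0,0,0,0,0,0.105,0,0,0,0,0,0,0.13,0,0,0,0,0,0,0.13,0,0,0,0,0],
)

```text
t: 23.0
tool_pos: [0.6134, 0.1407, 0.071]
orientation: [0.033, -3.141, -0.005]
force: [3.2, 4.6, 0.6]
opening: 0.0254
gripper_force: 25.0
```

Emit:
move_arm(
  deltas=[-0.0005,0.025,0,0,0,0,0,-0.001,0.05,0,0,0,0,0,-0.001,0.075,0,0,0,0,0,-0.001,0.095,0,0,0,0,0,-0.001,0.105,0,0,0,0,0,-0.001,0.105,0,0,0,0,0,-0.001,0.105,0,0,0,0,0],
)

```text
t: 23.88
tool_pos: [0.6118, 0.2439, 0.071]
orientation: [0.03, -3.139, -0.004]
force: [-3.3, 5.0, 3.8]
opening: 0.026
gripper_force: 25.0
```

```bash
python3 -c "
from h import *
st()"
```

```text
t23.88 pos [0.6118 0.2439 0.071 ] tz [-0.0026  0.0023 -1.    ] yaw_y 91.10279720674791 F [-3.3001  5.0207  3.8427] open 0.025995780038104415 g 25.004485845565796 q [ 0.2999  0.4054  1.4604  0.0031  1.2775 -1.2911]
```

Emit:
move_arm(
  deltas=[0,0.002,0,0,0,0,0,0,0.002,0,0,0,0,0],
)

```text
t: 24.12
tool_pos: [0.6117, 0.2444, 0.0709]
orientation: [0.029, -3.138, -0.0]
force: [-3.3, 0.5, 4.3]
opening: 0.0256
gripper_force: 25.0
```

Emit:
move_arm(
  deltas=[0,0.002,0,0,0,0,0,0,0.002,0,0,0,0,0],
)

```text
t: 24.38
tool_pos: [0.6117, 0.2462, 0.0709]
orientation: [0.029, -3.138, -0.0]
force: [-3.9, -2.0, 6.5]
opening: 0.026
gripper_force: 25.0
```

Emit:
move_arm(
  deltas=[0,0.002,0,0,0,0,0,0,0.002,0,0,0,0,0],
)

```text
t: 24.62
tool_pos: [0.6117, 0.2481, 0.0709]
orientation: [0.029, -3.138, 0.0]
force: [-4.6, -2.6, 6.2]
opening: 0.0259
gripper_force: 25.0
```

Emit:
move_arm(
  deltas=[0,0.002,0,0,0,0,0,0,0.002,0,0,0,0,0],
)

```text
t: 24.88
tool_pos: [0.6117, 0.2501, 0.0709]
orientation: [0.029, -3.138, 0.0]
force: [-4.7, -2.1, 5.5]
opening: 0.0262
gripper_force: 25.0
```

Emit:
move_arm(
  deltas=[0.0005,0.0015,0,0,0,0,0,0.0005,0.0015,0,0,0,0,0],
)

```text
t: 25.12
tool_pos: [0.6116, 0.2517, 0.0709]
orientation: [0.029, -3.139, -0.0]
force: [-2.0, -4.5, 5.3]
opening: 0.0262
gripper_force: 25.0
```

Emit:
move_arm(
  deltas=[0,0.0015,0,0,0,0,0,0,0.0015,0,0,0,0,0],
)

```text
t: 25.38
tool_pos: [0.6115, 0.2539, 0.0709]
orientation: [0.029, -3.139, -0.001]
force: [-1.4, -3.3, 4.8]
opening: 0.0259
gripper_force: 25.0
```

Emit:
move_arm(
  deltas=[0,0.0015,0,0,0,0,0,0,0.0015,0,0,0,0,0],
)

```text
t: 25.62
tool_pos: [0.6115, 0.2556, 0.0709]
orientation: [0.03, -3.14, -0.001]
force: [-0.6, -1.9, 4.2]
opening: 0.0258
gripper_force: 25.0
```

Emit:
move_arm(
  deltas=[0,0.0015,0,0,0,0,0,0,0.0015,0,0,0,0,0],
)

```text
t: 25.88
tool_pos: [0.6114, 0.2574, 0.071]
orientation: [0.03, -3.14, -0.002]
force: [-1.0, -1.6, 4.5]
opening: 0.0257
gripper_force: 25.0
```

Emit:
move_arm(
  deltas=[0,0.001,0,0,0,0,0,0,0.001,0,0,0,0,0],
)

```text
t: 26.12
tool_pos: [0.6114, 0.2584, 0.0709]
orientation: [0.03, -3.14, -0.002]
force: [-0.6, -2.6, 5.1]
opening: 0.0261
gripper_force: 25.0
```

Emit:
move_arm(
  deltas=[0,0.001,0,0,0,0,0,0,0.001,0,0,0,0,0],
)

```text
t: 26.38
tool_pos: [0.6114, 0.2593, 0.0709]
orientation: [0.03, -3.14, -0.002]
force: [0.7, -2.2, 5.0]
opening: 0.0257
gripper_force: 25.0
```

Emit:
move_arm(
  deltas=[0,0.001,0,0,0,0,0,0,0.001,0,0,0,0,0],
)

```text
t: 26.62
tool_pos: [0.6114, 0.2604, 0.0709]
orientation: [0.03, -3.14, -0.002]
force: [0.1, -2.5, 4.5]
opening: 0.0259
gripper_force: 25.0
```

Emit:
move_arm(
  deltas=[0,0.001,0,0,0,0,0,0,0.001,0,0,0,0,0],
)

```text
t: 26.88
tool_pos: [0.6114, 0.2616, 0.0709]
orientation: [0.03, -3.14, -0.002]
force: [1.1, -1.5, 5.1]
opening: 0.0256
gripper_force: 25.0
```

Emit:
move_arm(
  deltas=[0,0.001,0,0,0,0,0,0,0.001,0,0,0,0,0],
)

```text
t: 27.12
tool_pos: [0.6113, 0.2627, 0.0709]
orientation: [0.03, -3.14, -0.002]
force: [1.8, -0.8, 3.9]
opening: 0.0257
gripper_force: 25.0
```

Emit:
move_arm(
  deltas=[0,0.001,0,0,0,0,0,0,0.001,0,0,0,0,0],
)

```text
t: 27.38
tool_pos: [0.6113, 0.2638, 0.0709]
orientation: [0.03, -3.14, -0.002]
force: [2.6, 0.5, 2.6]
opening: 0.026
gripper_force: 25.0
```

Emit:
move_arm(
  deltas=[0,0.001,0,0,0,0,0,0,0.001,0,0,0,0,0],
)

```text
t: 27.62
tool_pos: [0.6112, 0.2647, 0.0709]
orientation: [0.03, -3.14, -0.002]
force: [1.5, 0.8, 3.6]
opening: 0.0258
gripper_force: 25.0
```

Emit:
move_arm(
  deltas=[0,0.001,0,0,0,0,0,0,0.001,0,0,0,0,0],
)

```text
t: 27.88
tool_pos: [0.6113, 0.2654, 0.0709]
orientation: [0.03, -3.14, -0.002]
force: [2.2, 0.0, 3.8]
opening: 0.0257
gripper_force: 25.0
```

Emit:
move_arm(
  deltas=[0,0.001,0,0,0,0,0,0,0.001,0,0,0,0,0],
)

```text
t: 28.12
tool_pos: [0.6113, 0.2661, 0.071]
orientation: [0.03, -3.14, -0.001]
force: [3.1, -2.4, 4.9]
opening: 0.0256
gripper_force: 25.0
```

Emit:
move_arm(
  deltas=[0,0.001,0,0,0,0,0,0,0.001,0,0,0,0,0],
)

```text
t: 28.38
tool_pos: [0.6112, 0.2671, 0.0709]
orientation: [0.029, -3.14, -0.001]
force: [3.3, -3.0, 4.4]
opening: 0.0259
gripper_force: 25.0
```

The friction pattern fits the ball dropping in: drag of about -2.3 N, then a pull to +0.8 N, then drag again. I'll confirm with a small nudge at the far side, then come back to the middle.

Emit:
move_arm(
  deltas=[0,0.001,0,0,0,0,0,0,0.001,0,0,0,0,0],
)

```text
t: 28.62
tool_pos: [0.6112, 0.2682, 0.0709]
orientation: [0.029, -3.139, -0.001]
force: [2.8, -2.6, 5.1]
opening: 0.0257
gripper_force: 25.0
```

Emit:
move_arm(
  deltas=[0,0.001,0,0,0,0,0,0,0.001,0,0,0,0,0],
)

```text
t: 28.88
tool_pos: [0.6112, 0.2692, 0.0709]
orientation: [0.03, -3.139, -0.001]
force: [2.8, -2.6, 3.8]
opening: 0.0255
gripper_force: 25.0
```

Emit:
move_arm(
  deltas=[0,-0.0018,0,0,0,0,0,0,-0.0018,0,0,0,0,0,0,-0.0018,0,0,0,0,0],
)

```text
t: 29.25
tool_pos: [0.6112, 0.2681, 0.0709]
orientation: [0.03, -3.14, -0.003]
force: [3.8, 3.3, 3.1]
opening: 0.0257
gripper_force: 25.0
```

Emit:
move_arm(
  deltas=[0,0.002,0,0,0,0,0,0,0.002,0,0,0,0,0],
)

```text
t: 29.5
tool_pos: [0.6112, 0.2692, 0.0709]
orientation: [0.029, -3.139, -0.001]
force: [3.5, -1.0, 4.1]
opening: 0.0258
gripper_force: 25.0
```

Emit:
move_arm(
  deltas=[0,0.0007,0,0,0,0,0,0,0.0007,0,0,0,0,0],
)

```text
t: 29.75
tool_pos: [0.6112, 0.2696, 0.0709]
orientation: [0.029, -3.139, -0.0]
force: [4.0, -2.1, 4.5]
opening: 0.0256
gripper_force: 25.0
```

```bash
python3 -c "
from h import *
st()"
```

```text
t29.75 pos [0.6112 0.2696 0.0709] tz [-0.0021  0.0001 -1.    ] yaw_y 91.07038625926234 F [ 4.043  -2.1461  4.4697] open 0.02561918657636104 g 25.00040888786316 q [ 0.3383  0.4293  1.4296  0.0009  1.2846 -1.2514]
```

Emit:
move_arm(
  deltas=[0,0.0007,0,0,0,0,0,0,0.0007,0,0,0,0,0],
)

```text
t: 30.0
tool_pos: [0.6111, 0.2701, 0.0709]
orientation: [0.029, -3.139, 0.0]
force: [3.3, -3.4, 5.9]
opening: 0.0258
gripper_force: 25.0
```

Emit:
move_arm(
  deltas=[0,0.0005,0,0,0,0,0,0,0.0005,0,0,0,0,0],
)

```text
t: 30.25
tool_pos: [0.6112, 0.2703, 0.071]
orientation: [0.029, -3.139, 0.001]
force: [3.0, -4.6, 5.9]
opening: 0.0261
gripper_force: 25.0
```

The far side of the notch is rising (-4.6 N and the head barely advances). I'll go back to the middle, about y = 0.268.

Emit:
move_arm(
  deltas=[0,-0.0025,0,0,0,0,0,0,-0.0025,0,0,0,0,0,0,-0.0025,0,0,0,0,0,0,-0.0025,0,0,0,0,0],
)

```text
t: 30.75
tool_pos: [0.6112, 0.269, 0.0709]
orientation: [0.03, -3.14, -0.002]
force: [4.6, -0.5, 4.2]
opening: 0.0261
gripper_force: 25.0
```

```bash
python3 -c "
from h import *
st()"
```

```text
t30.75 pos [0.6112 0.269  0.0709] tz [-0.0019  0.001  -1.    ] yaw_y 91.08385801780607 F [ 4.6495 -0.5448  4.1915] open 0.02614355346299515 g 25.001133978366852 q [ 0.337   0.4282  1.4311  0.0016  1.2838 -1.2532]
```

Emit:
move_arm(
  deltas=[0,-0.001,0,0,0,0,0,0,-0.001,0,0,0,0,0,0,-0.0008,0,0,0,0,0,0,-0.0008,0,0,0,0,0],
)

```text
t: 31.25
tool_pos: [0.6112, 0.2684, 0.0709]
orientation: [0.03, -3.14, -0.002]
force: [4.9, 2.9, 3.3]
opening: 0.026
gripper_force: 25.0
```

Emit:
move_arm(
  deltas=[0,0.0005,0,0,0,0,0,0,0.0005,0,0,0,0,0,0,0.0005,0,0,0,0,0,0,0.0005,0,0,0,0,0],
)

```text
t: 31.75
tool_pos: [0.6112, 0.2685, 0.0709]
orientation: [0.03, -3.139, -0.001]
force: [3.5, -0.7, 4.7]
opening: 0.0259
gripper_force: 25.0
```

```bash
python3 -c "
from h import *
st(); print(robot.close_job())"
```

```text
t31.75 pos [0.6112 0.2685 0.0709] tz [-0.002   0.0009 -1.    ] yaw_y 91.07782323241156 F [ 3.5495 -0.7482  4.7497] open 0.02592447530760447 g 25.001142024993896 q [ 0.3364  0.4278  1.4315  0.0015  1.2838 -1.2537]
the job is handed in; nothing more can be done
None
```

The job is handed in at 31.75 s: the guard is fully open, the spatula lies flat on the red table, and the arm still grips the cutter head with the ball in the notch, judging by the forces felt.

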